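# Turn a screwdriver round and park it blade-first in the tool rest

## Task

The red-handled screwdriver lies the wrong way round, its blade pointing back towards the robot's side. Turn it end for end and lay it down with more than half of its blade in the channel of the blue tool rest and its red handle lying on the worktop, sticking straight out of the channel's open end, ready for the next grip. Leave the yellow-handled screwdriver where it lies.

Things in the scene. Friction and masses are not known exactly. Their poses are not given: they have to be found in the camera images.
- red_driver_tip (a point): blade end of the red-handled screwdriver, on its axis, 13.5 mm above the worktop. The screwdriver is straight, 184 mm long, and lies flat: red plastic handle 95 mm long, 23 to 27 mm thick, black ring near the butt; light round blade 88 mm long, 7 mm thick, on the handle's axis. 55 to 110 g, centred in the handle.
- red_driver_grip (a point): point inside the red screwdriver's handle, on its axis, where it is best gripped (close to its centre of mass): 139 mm from the blade's end and 50 mm behind the front of the handle, 13.5 mm above the worktop while it lies. The line from this point to the blade's end is the tool's axis. Keep clear of the red lever press (0.34 m high) near the robot when carrying and turning it.
- tool_rest: fixed blue tool rest, 100 x 66 x 22 mm; origin under its centre, on the worktop, z up. Channel along its x axis, 30 mm wide, centred, open above and at x = -50 mm (this end roughly faces the robot), closed by a wall at x = +38 mm; floor 6 mm up, walls 22 mm, so a blade hangs free between them. Worktop before the open end is clear; a steel plate with 27 mm bolts lies 5 to 10 cm left of it.
- yellow_driver: yellow-handled screwdriver, a bystander of the same shape as the red one, 164 mm long, lying loose 10 to 20 cm from it, pointing much the same way (either may be the nearer one). Origin: on the worktop under the middle of its length, about where handle and blade meet.

How it is judged:
By the outcome, as a careful person would: the job done as asked, in the order asked, and still so for the second after the job is handed in, with the robot touching nothing.
It also fails if it takes over 38 s, if anything falls off the work surface, if the arm or the gripper's body presses on something with over 40 N, if the wrist force passes 120 N, or if a joint passes its speed limit or range.

## Robot

A 7-joint arm with a two-finger parallel gripper is mounted at the origin on a cart in front of the work surface, level with it; the furniture and walls round the work are solid. World frame = base frame: x ahead of the robot, y to its left, z up, the work surface at z = 0. Lengths are in m, angles in rad, forces in N, time in s.
With the tool pointing down it reaches from about 0.4 to 0.875 m from the base axis. Payload 19.3 kg.
Tool frame: the origin (TCP) lies at the centre of the arm's flange, where the gripper is bolted on; the fingertips stand 173 mm ahead of it and the grasp point (between the pads) lies 155 mm ahead of it; z points along the fingers, y is the line along which they close (so a half turn about z gives the same grasp; the last joint's range is limited). The gripper opens to 85 mm and grips with 20 to 120 N. Pads are 22 mm wide; open, the fingers measure 114 mm over their backs; the gripper's body (76 mm by 85 mm) begins 54 mm behind the grasp point. The pads swing forward as they close: fully open they stand 13 mm farther back than shut.
Start: joints at [1.21, 0.521, -0.036, 1.599, 0.021, 1.021, -0.113], TCP at [0.179, -0.599, 0.405] pointing down, gripper open.
Joint ranges: [-2.91, 2.91], [-0.3, 2.13], [-1.5, 1.42], [0.17, 2.43], [-1.26, 4.41], [0.16, 1.93], [-2.52, 2.52]. Speed limits (rad/s): [1.89, 1.89, 2.39, 2.39, 3.01, 3.01, 3.01].

## Interface

Orientations are given as [roll, pitch, yaw] about the fixed x, y, z axes, in that order (R = Rz(yaw) Ry(pitch) Rx(roll)).
In Python, from workcell import bot, imaging, job gives the robot as it stands.
- The arm moves only by the tool carry_out, never from a script. Its argument "targets" is a list of rows, each a list of 3 entries, a list of its own where there are three numbers: the shift along the tool's x, y, z in units of 0.25 m (1.0 is 0.25 m), then the turn, a rotation vector about the tool's x, y, z in units of 180 degrees (1.0 is 180 degrees), then the opening, from 0 (shut) to 1 (fully open). In form: [[[tx, ty, tz], [wx, wy, wz], jaw], ...]. A call has 1 to 8 rows; each row shifts and turns the commanded pose from where the row before left it, along the tool's axes as they then stand; what a row does not reach is not made up. A row lasts 1/8 s, in which the tool goes at most 62.5 mm and 10.7 degrees, less where a joint would pass 70% of its speed; a pose out of reach is approached as far as the arm can. A call with a number of a shift or a turn outside -1 to 1 is refused whole. A call with a gripper value outside its range is refused whole. The fingers move at their own pace and stop on an object; "force" is the grip in N (left out, the last holds). Time passes only in rows, so rows that do not move let the fingers close. It gives the time, the measured TCP pose, the force and the opening at its end, in the units of the state.
- bot.observe(): the state, without advancing time (a new reading comes with each control period).
- imaging.grab_frame(name): name is "scene" or "side" or "wrist"; returns a dict with "pixels" (400x640x3 uint8, red, green, blue), "mtx" (3x3 intrinsics, pixels), "k1" (the pictures are not rectified: a ray, as slopes to the right and down, at radius r is drawn at 1 + k1 r^2 times it, then the intrinsics apply), "cam_to_world" (4x4, takes a point from camera to world coordinates); the wrist camera has in their place "mount" (4x4, takes a point from camera to tool coordinates, whose origin is the TCP and whose axes are the flange's). Camera axes: x right, y down, z forward; pixel columns grow to the right and rows downward; lengths in m; the calibration is good to about 2 mm. A picture is of the moment at which its call begins: read the wrist's pose just before it. There is no depth.
- job.job_done(): hands the job in, once; it reports no verdict.
The state is a dict: "clock": time; "qpos": joint angles; "qd": joint speeds; "joint_efforts": joint torques, N m; "position": TCP position; "tool_rot": TCP orientation; "force": force on the tool from outside, world axes, zero at the start; "moment": the same for the moment, N m; "grip_width": finger opening in m.
Only numpy, scipy, OpenCV 4.12 (cv2) and the standard library are available. Lean on these libraries where they do the work, as an engineer would, in place of code of your own. Each camera call takes 0.05 s, during which the arm holds its last target. There are 200 camera calls.

## Working session

There is one attempt and no reset: what is moved stays moved. The work goes in short steps, Python scripts to look and compute and a tool call to move; the robot and the scene stay as the last step left them, time stands still between calls to the robot, and variables do not carry over. Pictures are saved under pics/ and viewed, on a budget of 10 in all, crops included, one or two more only if the job needs it, and the job is handed in when it is done.

Besides the shell and the picture viewer there is one more tool, called as name(argument=value, ...) on one line, values as JSON. carry_out: Moves the arm, as the interface text tells. Its arguments: {"type":"object","properties":{"targets":{"type":"array"},"force":{"type":"number"}},"required":["targets"]}

```bash
mkdir -p pics; cat > h.py <<'E'
import numpy as np, cv2
from scipy.spatial.transform import Rotation as Ro
from workcell import bot, imaging, job
def grab(n):
    s=bot.observe(); f=imaging.grab_frame(n)
    if 'mount' in f:
        T=np.eye(4); T[:3,3]=s['position']; T[:3,:3]=Ro.from_euler('xyz',s['tool_rot']).as_matrix(); f['cam_to_world']=T@f['mount']
    return f
def save(f,p): cv2.imwrite(p,cv2.cvtColor(f['pixels'],cv2.COLOR_RGB2BGR))
def cast(f,uv,z):
    K=np.array(f['mtx']);uv=np.atleast_2d(np.array(uv,float))
    n=cv2.undistortPoints(uv[:,None],K,np.array([f['k1'],0,0,0.]))[:,0]
    T=np.array(f['cam_to_world']);d=np.c_[n,np.ones(len(n))]@T[:3,:3].T;o=T[:3,3]
    return o+d*((z-o[2])/d[:,2])[:,None]
E
python3 - <<'E'
from h import *
print(bot.observe())
for n in('scene','side'):
    f=grab(n);save(f,f'pics/{n}0.png');np.save(f'{n}0.npy',f,allow_pickle=True);print(n,np.round(f['cam_to_world'],3).tolist(),f['k1'])
E
```

```text
{'clock': 0.0, 'qpos': array([ 1.20979138,  0.52203705, -0.03631194,  1.59997439,  0.02120195,
        1.02110948, -0.11284428]), 'qd': array([-5.82741642e-04,  2.38416014e-03,  7.72374602e-04, -1.78086299e-04,
       -7.61563758e-04, -1.67652653e-03, -8.11373280e-05]), 'joint_efforts': array([-3.83016828e-03, -9.27111053e+01,  1.97842620e+00, -3.69944143e+01,
        1.76056096e-02,  8.12931452e-03, -2.45136357e-05]), 'position': array([ 0.1791362 , -0.59864287,  0.40412348]), 'tool_rot': array([-3.14045300e+00,  9.06710828e-05,  2.90737745e-01]), 'force': array([ 0.46998177,  0.09697723, -0.15560209]), 'moment': array([0.01466683, 0.00614652, 0.04133798]), 'grip_width': 0.0856601164007393}
scene [[-0.543, -0.458, 0.704, -0.35], [-0.84, 0.29, -0.459, 0.72], [0.006, -0.84, -0.542, 0.627], [0.0, 0.0, 0.0, 1.0]] -0.09640797451961669
side [[-0.401, -0.352, 0.846, -0.451], [-0.916, 0.173, -0.362, 0.603], [-0.019, -0.92, -0.392, 0.476], [0.0, 0.0, 0.0, 1.0]] -0.04242743853330583
```

View pics/scene0.png

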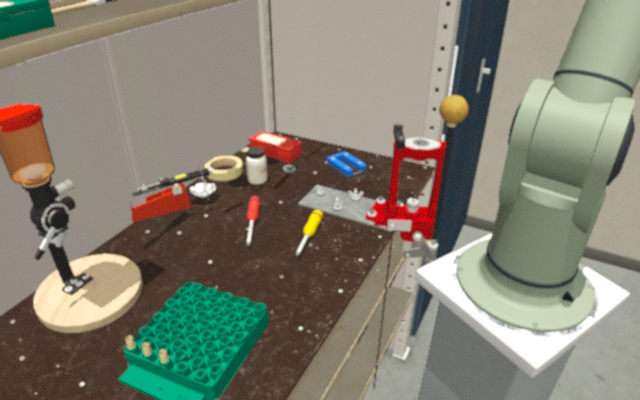

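View pics/side0.png

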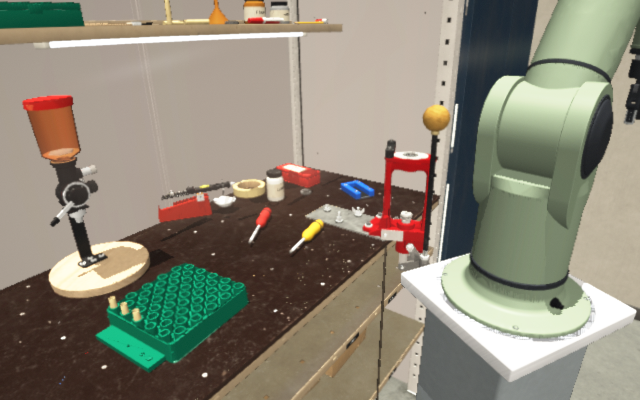

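The red driver has its handle at about (253,208) and tip at (249,243). The yellow driver is at (310,230), the blue rest at (347,162), and the red press at (415,190). Next I'll locate each by ray casting.

```bash
cat >> h.py <<'E'
def blob(f,lo,hi,roi):
    h=cv2.cvtColor(f['pixels'],cv2.COLOR_RGB2HSV);h[...,0]=(h[...,0].astype(int)+30)%180
    m=cv2.inRange(h,np.array(lo),np.array(hi));z=np.zeros_like(m);x0,y0,x1,y1=roi;z[y0:y1,x0:x1]=m[y0:y1,x0:x1]
    n,l,s,c=cv2.connectedComponentsWithStats(z);i=1+s[1:,4].argmax();v,u=np.where(l==i);return np.c_[u,v].astype(float)
E
python3 - <<'E'
from h import *
R=dict(scene=dict(red=(235,185,270,230),yel=(295,200,330,242),blue=(315,140,380,185),rt=(240,220,262,250)),
 side=dict(red=(245,200,280,232),yel=(295,212,330,245),blue=(330,170,385,205),rt=(240,222,265,250)))
for n in R:
    f=np.load(n+'0.npy',allow_pickle=True).item()
    for k,lo,hi in(('red',(20,120,80),(38,255,255)),('yel',(45,120,100),(65,255,255)),('blue',(125,120,50),(155,255,255)),('rt',(0,0,130),(180,90,255))):
        p=blob(f,lo,hi,R[n][k]);P=cast(f,p,{'blue':.015}.get(k,.0135))[:,:2]
        r=cv2.minAreaRect(P.astype(np.float32)*1000)
        print(n,k,len(p),P.mean(0).round(4),'rect',np.round(r[0]),np.round(r[1]),round(r[2],1))
        c=P.mean(0);w,V=np.linalg.eigh(np.cov(P.T));d=V[:,1];t=(P-c)@d;print('   axis',d.round(3),(c+d*t.min()).round(4),(c+d*t.max()).round(4))
E
```

```text
scene red 317 [0.5194 0.3486] rect [520. 348.] [ 33. 116.] 61.3
   axis [-0.875  0.484] [0.5708 0.3201] [0.4696 0.3761]
scene yel 355 [0.3899 0.2598] rect [390. 261.] [ 34. 110.] 41.2
   axis [-0.686  0.727] [0.4268 0.2207] [0.3513 0.3007]
scene blue 531 [0.5881 0.0255] rect [587.  24.] [133.  91.] 1.5
   axis [-0.98   0.201] [0.6584 0.011 ] [0.5152 0.0405]
scene rt 126 [0.4357 0.3983] rect [436. 400.] [15. 91.] 60.0
   axis [-0.864  0.504] [0.4747 0.3756] [0.396  0.4215]
side red 218 [0.5148 0.3511] rect [514. 351.] [ 35. 126.] 60.3
   axis [-0.894  0.448] [0.5699 0.3235] [0.4574 0.3799]
side yel 267 [0.3862 0.262 ] rect [388. 261.] [ 37. 118.] 41.2
   axis [-0.733  0.68 ] [0.4313 0.2202] [0.344  0.3012]
side blue 370 [0.5809 0.0296] rect [580.  29.] [139.  90.] 1.4
   axis [-0.975  0.222] [0.6533 0.013 ] [0.5066 0.0465]
side rt 70 [0.4303 0.4005] rect [430. 401.] [10. 91.] 59.7
   axis [-0.868  0.496] [0.4693 0.3782] [0.3905 0.4233]
```

```bash
python3 - <<'E'
from h import *
F=[np.load(n+'0.npy',allow_pickle=True).item() for n in('scene','side')]
def tri(a,b):
    o=[];d=[]
    for f,p in zip(F,(a,b)):
        X=cast(f,p,0.)[0] if 0 else None
        n=cv2.undistortPoints(np.array([[p]],float),np.array(f['mtx']),np.array([f['k1'],0,0,0.]))[0,0]
        T=np.array(f['cam_to_world']);v=T[:3,:3]@[*n,1];d.append(v/np.linalg.norm(v));o.append(T[:3,3])
    A=np.c_[d[0],-d[1]];s=np.linalg.lstsq(A,o[1]-o[0],rcond=None)[0];a=o[0]+s[0]*d[0];b=o[1]+s[1]*d[1]
    return ((a+b)/2).round(3),np.linalg.norm(a-b).round(3)
for k,a,b in(('ball',(454,110),(435,118)),('presstop',(422,143),(410,155)),('knob',(399,135),(391,148)),('bolt',(355,195),(358,212)),('pressfoot',(378,213),(372,229)),('redbox',(275,147),(298,175)),('bottlecap',(257,153),(274,174)),('shelf end?',(265,0),(342,27)),('postL top',(440,0),(450,0)),('postL',(432,60),(445,60)),('corner',(266,30),(294,60))):print(k,*tri(a,b))
for p in((436,168),(376,262),(290,130),(445,160),(392,250),(330,190),(300,203),(410,225)):print(p,cast(F[0],p,0.)[0].round(3),end=' ')
f=grab('wrist');save(f,'pics/w0.png')
E
```

```text
ball [0.205 0.057 0.307] 0.003
presstop [0.271 0.064 0.212] 0.004
knob [0.319 0.085 0.218] 0.001
bolt [0.444 0.098 0.005] 0.002
pressfoot [0.343 0.109 0.005] 0.013
redbox [0.789 0.145 0.013] 0.001
bottlecap [0.653 0.269 0.081] 0.006
shelf end? [0.445 0.238 0.485] 0.156
postL top [0.254 0.04  0.513] 0.061
postL [0.264 0.032 0.4  ] 0.062
corner [0.691 0.191 0.391] 0.027
(436, 168) [ 0.446 -0.195  0.   ] (376, 262) [0.212 0.214 0.   ] (290, 130) [0.901 0.029 0.   ] (445, 160) [ 0.467 -0.254  0.   ] (392, 250) [0.224 0.159 0.   ] (330, 190) [0.507 0.132 0.   ] (300, 203) [0.495 0.231 0.   ] (410, 225) [0.274 0.062 0.   ]
```

View pics/w0.png

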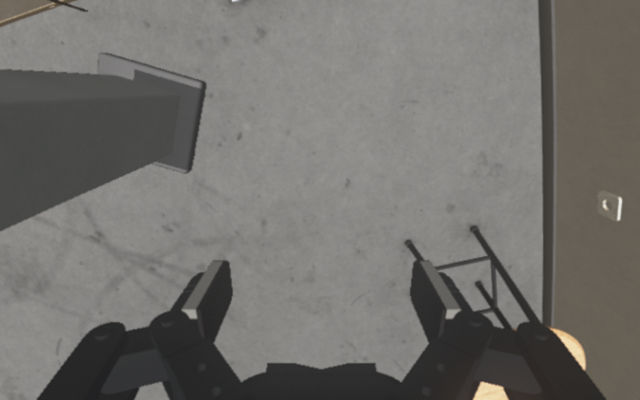

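```bash
python3 - <<'E'
from h import *
F=[np.load(n+'0.npy',allow_pickle=True).item() for n in('scene','side')]
def az(f,p):
    n=cv2.undistortPoints(np.array([[p]],float),np.array(f['mtx']),np.array([f['k1'],0,0,0.]))[0,0]
    v=np.array(f['cam_to_world'])[:3,:3]@[*n,1];return np.degrees(np.arctan2(v[1],v[0])),v
for i,ps in((0,[(454,10),(447,60),(441,110),(404,345)]),(1,[(464,10),(455,60),(449,110),(418,380)])):
    for p in ps: print(i,p,az(F[i],p)[0].round(2))
for z in(-.6,-.7,-.8,-.9):print(z,cast(F[0],(400,353),z)[0].round(3), cast(F[0],(376,380),z)[0].round(3))
print(np.array(F[0]['mtx']))
f=np.hstack([cv2.resize(F[0]['pixels'][0:260,380:640],(400,400)),cv2.resize(F[1]['pixels'][0:260,380:640],(400,400))])
cv2.imwrite('pics/post.png',f[...,::-1])
E
```

```text
0 (454, 10) -48.4
0 (447, 60) -48.38
0 (441, 110) -48.51
0 (404, 345) -48.49
1 (464, 10) -42.05
1 (455, 60) -41.56
1 (449, 110) -41.44
1 (418, 380) -41.23
-0.6 [ 0.339 -0.046 -0.6  ] [ 0.3    0.086 -0.6  ]
-0.7 [ 0.395 -0.109 -0.7  ] [ 0.353  0.034 -0.7  ]
-0.8 [ 0.452 -0.171 -0.8  ] [ 0.406 -0.018 -0.8  ]
-0.9 [ 0.508 -0.234 -0.9  ] [ 0.459 -0.069 -0.9  ]
[[461.04986901   0.         320.74057567]
 [  0.         461.04986901 203.63872911]
 [  0.           0.           1.        ]]
```

View pics/post.png

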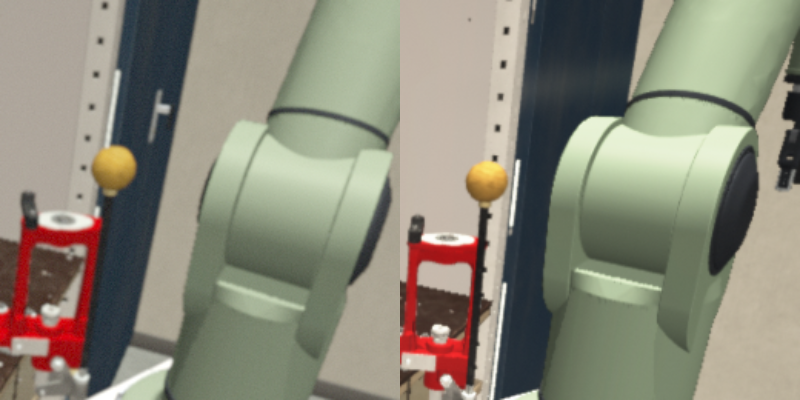

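```bash
cat >> h.py <<'E'
def plan(wps,jaw,q=None):
    """wps: (x,y,z,yaw,n) tool down; prints rows in the units of carry_out, from the measured pose"""
    s=bot.observe();p=np.array(s['position']);R=Ro.from_euler('xyz',s['tool_rot'])
    for x,y,z,yaw,n in wps:
        p1=np.array([x,y,z]);R1=Ro.from_euler('xyz',[np.pi,0,yaw]);w=(R.inv()*R1).as_rotvec()
        print('wp',x,y,z,round(yaw,3),'mm/row',round(np.linalg.norm(p1-p)/n*1e3),'deg/row',round(np.degrees(np.linalg.norm(w))/n,1))
        for i in range(n):
            print([np.round(R.inv().apply((p1-p)/n)/.25,3).tolist() ,np.round(w/n/np.pi,4).tolist(),jaw]);R=R*Ro.from_rotvec(w/n)
        p=p1;R=R1
E
python3 - <<'E'
from h import *
F=[np.load(n+'0.npy',allow_pickle=True).item() for n in('scene','side')]
def ray(f,p):
    n=cv2.undistortPoints(np.array([[p]],float),np.array(f['mtx']),np.array([f['k1'],0,0,0.]))[0,0]
    return np.array(f['cam_to_world'])[:3,:3]@[*n,1]
def pl(f,a,b): n=np.cross(ray(f,a),ray(f,b));n/=np.linalg.norm(n);return n,n@np.array(f['cam_to_world'])[:3,3]
n1,d1=pl(F[0],(0,67),(200,12));n2,d2=pl(F[1],(0,41),(340,28))
d=np.cross(n1,n2);print('shelf dir',d/np.linalg.norm(d),'pt',np.linalg.lstsq(np.array([n1,n2]),[d1,d2],rcond=None)[0])
a0,a1=[np.arctan2(*ray(F[i],p)[1::-1]) for i,p in((0,(268,60)),(1,(297,80)))]
A=np.array([[np.cos(a0),-np.cos(a1)],[np.sin(a0),-np.sin(a1)]]);o0,o1=[np.array(f['cam_to_world'])[:2,3] for f in F]
print('corner',o0+np.linalg.solve(A,o1-o0)[0]*A[:,0])
for z in(.4,.45,.5,.55,.6):print('shelf',z,cast(F[1],[(0,41),(340,28)],z).round(2).tolist())
f=grab('wrist');print(np.round(f['mount'],3).tolist())
plan([(.115,-.383,.56,.29,6)],.4)
E
```

```text
shelf dir [ 0.45555418 -0.8901948   0.00485929] pt [0.55833252 0.28834453 0.47992423]
corner [0.93165645 0.08199098]
shelf 0.4 [[-62.91, -14.36, 0.4], [-17.77, 9.26, 0.4]]
shelf 0.45 [[-21.98, -4.55, 0.45], [-6.42, 3.59, 0.45]]
shelf 0.5 [[18.96, 5.25, 0.5], [4.93, -2.09, 0.5]]
shelf 0.55 [[59.89, 15.05, 0.55], [16.28, -7.76, 0.55]]
shelf 0.6 [[100.82, 24.86, 0.6], [27.64, -13.43, 0.6]]
[[0.001, -0.946, -0.326, 0.085], [1.0, 0.001, -0.0, -0.001], [0.0, -0.326, 0.946, 0.031], [0.0, 0.0, 0.0, 1.0]]
wp 0.115 -0.383 0.56 0.29 mm/row 46 deg/row 0.0
[[0.0, -0.15, -0.104], [-0.0, 0.0, 0.0], 0.4]
[[0.0, -0.15, -0.104], [-0.0, 0.0, 0.0], 0.4]
[[0.0, -0.15, -0.104], [-0.0, 0.0, 0.0], 0.4]
[[0.0, -0.15, -0.104], [-0.0, 0.0, 0.0], 0.4]
[[0.0, -0.15, -0.104], [-0.0, 0.0, 0.0], 0.4]
[[0.0, -0.15, -0.104], [-0.0, 0.0, 0.0], 0.4]
```

carry_out(targets=[[[0, -0.15, -0.1], [0, 0, 0], 0.4], [[0, -0.15, -0.1], [0, 0, 0], 0.4], [[0, -0.15, -0.1], [0, 0, 0], 0.4], [[0, -0.15, -0.1], [0, 0, 0], 0.4], [[0, -0.15, -0.1], [0, 0, 0], 0.4], [[0, -0.15, -0.1], [0, 0, 0], 0.4], [[0, 0, 0], [0, 0, 0], 0.4]])

```text
clock: 1.08
position: [0.1141, -0.3816, 0.5566]
tool_rot: [3.138, -0.0, 0.291]
force: [0.7, -0.2, -0.4]
grip_width: 0.034
```

```bash
python3 - <<'E'
from h import *
s=bot.observe();print(s['qpos'].round(3),s['position'],s['tool_rot'],s['force'])
r=.400
plan([(r*np.cos(a),r*np.sin(a),.56,a+1.571,2) for a in np.radians([-60,-46,-32,-18,-6,4])],.4)
E
```

```text
[ 1.192 -0.005 -0.061  1.912 -0.     1.231 -0.149] [ 0.11408402 -0.38164207  0.55660496] [ 3.13792539e+00 -3.13330578e-04  2.90694267e-01] [ 0.67845644 -0.18435911 -0.39676748]
wp 0.20000000000000007 -0.34641016151377546 0.56 0.524 mm/row 46 deg/row 6.7
[[0.185, -0.018, -0.007], [0.0006, 0.0, -0.0371], 0.4]
[[0.186, 0.003, -0.007], [0.0006, 0.0, -0.0371], 0.4]
wp 0.2778633481835989 -0.28773592013546045 0.56 0.768 mm/row 49 deg/row 7.0
[[0.194, -0.024, -0.0], [0.0, 0.0, -0.0389], 0.4]
[[0.195, 0.0, 0.0], [0.0, 0.0, -0.0389], 0.4]
wp 0.3392192384625704 -0.21196770569328197 0.56 1.012 mm/row 49 deg/row 7.0
[[0.194, -0.024, -0.0], [0.0, 0.0, -0.0389], 0.4]
[[0.195, 0.0, 0.0], [0.0, 0.0, -0.0389], 0.4]
wp 0.3804226065180614 -0.12360679774997896 0.56 1.257 mm/row 49 deg/row 7.0
[[0.194, -0.024, -0.0], [0.0, 0.0, -0.0389], 0.4]
[[0.195, 0.0, 0.0], [0.0, 0.0, -0.0389], 0.4]
wp 0.3978087581473093 -0.04181138530706139 0.56 1.466 mm/row 42 deg/row 6.0
[[0.166, -0.017, -0.0], [0.0, 0.0, -0.0333], 0.4]
[[0.167, 0.0, 0.0], [0.0, 0.0, -0.0333], 0.4]
wp 0.3990256201039297 0.02790258949765012 0.56 1.641 mm/row 35 deg/row 5.0
[[0.139, -0.012, -0.0], [-0.0, 0.0, -0.0278], 0.4]
[[0.139, 0.0, 0.0], [-0.0, 0.0, -0.0278], 0.4]
```

carry_out(targets=[[[0.185, -0.018, -0.01], [0, 0, -0.037], 0.4], [[0.185, 0, 0], [0, 0, -0.037], 0.4], [[0.195, -0.024, 0], [0, 0, -0.039], 0.4], [[0.195, 0, 0], [0, 0, -0.039], 0.4], [[0.195, -0.024, 0], [0, 0, -0.039], 0.4], [[0.195, 0, 0], [0, 0, -0.039], 0.4], [[0.195, -0.024, 0], [0, 0, -0.039], 0.4], [[0.195, 0, 0], [0, 0, -0.039], 0.4]])

```text
clock: 2.08
position: [0.382, -0.1223, 0.5567]
tool_rot: [-3.141, -0.001, 1.262]
force: [0.6, -1.1, -0.5]
grip_width: 0.0339
```

```bash
python3 - <<'E'
from h import *
s=bot.observe();print(s['qpos'].round(3),s['position'],s['tool_rot'],s['force'])
plan([(.40,-.04,.56,1.5,2),(.44,.03,.50,1.571,2)],1)
E
```

```text
[ 0.704  0.023 -0.546  1.886  0.012  1.236 -0.154] [ 0.38196743 -0.1223241   0.55672221] [-3.14107125e+00 -6.40740977e-04  1.26233597e+00] [ 0.57733847 -1.10333606 -0.47982577]
wp 0.4 -0.04 0.56 1.5 mm/row 42 deg/row 6.8
[[0.168, -0.016, -0.006], [-0.0001, -0.0001, -0.0378], 1]
[[0.168, 0.004, -0.007], [-0.0001, -0.0001, -0.0378], 1]
wp 0.44 0.03 0.5 1.571 mm/row 50 deg/row 2.0
[[0.145, 0.07, 0.12], [0.0, 0.0, -0.0113], 1]
[[0.143, 0.075, 0.12], [0.0, 0.0, -0.0113], 1]
```

carry_out(targets=[[[0.168, -0.016, -0.006], [0, 0, -0.038], 1], [[0.168, 0.004, -0.006], [0, 0, -0.038], 1], [[0.145, 0.07, 0.12], [0, 0, -0.01], 1], [[0.145, 0.075, 0.12], [0, 0, -0.01], 1], [[0, 0, 0], [0, 0, 0], 1], [[0, 0, 0], [0, 0, 0], 1]])

```text
clock: 2.82
position: [0.4399, 0.0285, 0.5]
tool_rot: [-3.141, -0.001, 1.56]
force: [0.0, 0.0, 0.2]
grip_width: 0.0854
```

```bash
python3 - <<'E'
from h import *
s=bot.observe();print(s['qpos'].round(3),s['position'],s['tool_rot'],s['force'])
f=grab('wrist');save(f,'pics/w1.png');np.save('w1.npy',f,allow_pickle=True)
p=blob(f,(125,100,40),(155,255,255),(0,0,640,400))
P=cast(f,p,.022)[:,:2];r=cv2.minAreaRect(P.astype(np.float32)*1000);print(len(p),p.min(0),p.max(0),r)
plan([(.41,.15,.46,1.9,3),(.42,.28,.34,2.4,4),(.42,.30,.26,2.62,2)],1)
E
```

```text
[ 0.457  0.172 -0.741  1.898  0.128  1.12  -0.343] [0.4398697  0.02849656 0.49995962] [-3.14071098e+00 -5.15913944e-04  1.55974903e+00] [0.04016836 0.03941266 0.18336174]
2184 [388. 128.] [461. 177.] ((586.3425903320312, 26.977947235107422), (103.18741607666016, 68.78119659423828), 1.9016190767288208)
wp 0.41 0.15 0.46 1.9 mm/row 44 deg/row 6.5
[[0.162, -0.042, 0.054], [0.0, -0.0, -0.0362], 1]
[[0.166, -0.023, 0.054], [0.0, -0.0, -0.0362], 1]
[[0.167, -0.004, 0.054], [0.0, -0.0, -0.0362], 1]
wp 0.42 0.28 0.34 2.4 mm/row 44 deg/row 7.2
[[0.12, 0.051, 0.12], [0.0, 0.0, -0.0398], 1]
[[0.112, 0.066, 0.12], [0.0, 0.0, -0.0398], 1]
[[0.103, 0.08, 0.12], [0.0, 0.0, -0.0398], 1]
[[0.093, 0.092, 0.12], [0.0, 0.0, -0.0398], 1]
wp 0.42 0.3 0.26 2.62 mm/row 41 deg/row 6.3
[[0.027, 0.029, 0.16], [-0.0, 0.0, -0.035], 1]
[[0.024, 0.032, 0.16], [-0.0, 0.0, -0.035], 1]
```

View pics/w1.png

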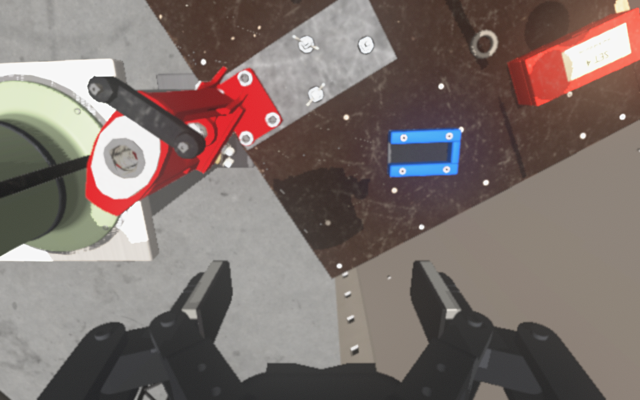

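The rest sits at pixels (388–461, 128–177) with its open end to the left, towards the robot. Next I move above the drivers.

carry_out(targets=[[[0.162, -0.042, 0.054], [0, 0, -0.036], 1], [[0.166, -0.023, 0.054], [0, 0, -0.036], 1], [[0.167, -0.004, 0.054], [0, 0, -0.036], 1], [[0.12, 0.05, 0.12], [0, 0, -0.04], 1], [[0.112, 0.066, 0.12], [0, 0, -0.04], 1], [[0.103, 0.08, 0.12], [0, 0, -0.04], 1], [[0.093, 0.092, 0.12], [0, 0, -0.04], 1], [[0, 0, 0], [0, 0, 0], 1]])

```text
clock: 3.88
position: [0.4194, 0.2816, 0.3383]
tool_rot: [-3.14, -0.002, 2.404]
force: [-0.1, -1.0, 1.2]
grip_width: 0.0854
```

```bash
python3 - <<'E'
from h import *
s=bot.observe();print(s['qpos'].round(3),s['position'],s['tool_rot'],s['force'])
f=grab('wrist');save(f,'pics/w2.png');np.save('w2.npy',f,allow_pickle=True)
p=blob(f,(20,120,60),(38,255,255),(0,0,640,300));P=cast(f,p,.0135)[:,:2]
c=P.mean(0);w,V=np.linalg.eigh(np.cov(P.T));d=V[:,1];t=(P-c)@d
print(len(p),p.min(0),p.max(0),c,d,(c+d*t.min()).round(4),(c+d*t.max()).round(4),cv2.minAreaRect(P.astype(np.float32)*1000))
E
```

```text
[-0.061  0.555 -0.876  1.944  0.542  0.898 -0.382] [0.41944123 0.28155979 0.33832501] [-3.13998740e+00 -1.64270606e-03  2.40441045e+00] [-0.0883504  -1.04831233  1.19704758]
12884 [  0. 186.] [172. 299.] [0.29408856 0.04954933] [0.45839809 0.88874698] [ 0.234  -0.0669] [0.3443 0.147 ] ((293.0064697265625, 41.009422302246094), (233.48138427734375, 121.77798461914062), 55.48982620239258)
```

View pics/w2.png

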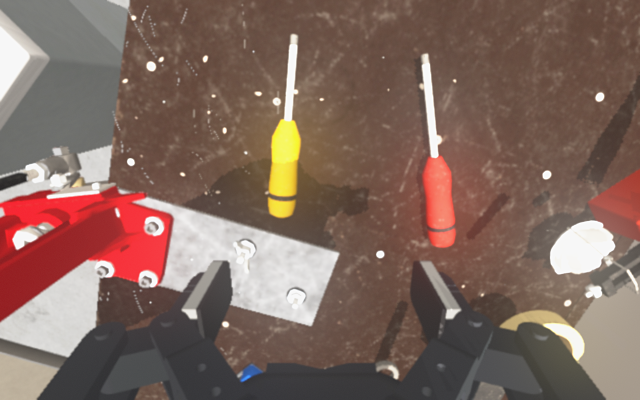

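The red driver's handle spans about (437,157)–(443,246), with its tip at (425,55). Yellow is well clear to its left.

```bash
python3 - <<'E'
from h import *
f=np.load('w2.npy',allow_pickle=True).item()
p=blob(f,(20,120,60),(38,255,255),(405,140,475,260));P=cast(f,p,.0135)[:,:2]
r=cv2.minAreaRect(P.astype(np.float32)*1000);print(r)
tip,front,butt=cast(f,[(425,55),(435.5,157),(442,246)],.0135)[:,:2]
print(tip,front,butt,np.linalg.norm(butt-tip))
g=P.mean(0);d=tip-g;d/=np.linalg.norm(d);print('mean',g,'dir',d,np.arctan2(d[1],d[0]),'grip',tip-.139*d,front-.05*d)
print('yellow',cast(f,[(293,37),(283,215)],.0135)[:,:2])
g=tip-.139*d;yaw=np.arctan2(d[1],d[0])
plan([(.43,.31,.25,yaw,4),(*g,.19,yaw,3),(*g,.168,yaw,1)],1)
E
```

```text
((515.4359130859375, 348.72454833984375), (56.202945709228516, 102.4536361694336), 78.29823303222656)
[0.39568544 0.42400558] [0.47383542 0.37849492] [0.5549381  0.32904386] 0.18541612372801897
mean [0.51799897 0.35253879] dir [-0.86341851  0.50448833] 2.6128034016520933 grip [0.51570061 0.3538817 ] [0.51700634 0.3532705 ]
yellow [[0.31009107 0.34981301]
 [0.41966521 0.23126378]]
wp 0.43 0.31 0.25 2.613 mm/row 24 deg/row 3.0
[[0.012, 0.029, 0.089], [-0.0001, -0.0, -0.0168], 1]
[[0.011, 0.029, 0.089], [-0.0001, -0.0, -0.0168], 1]
[[0.009, 0.03, 0.089], [-0.0001, -0.0, -0.0168], 1]
[[0.008, 0.03, 0.089], [-0.0001, -0.0, -0.0168], 1]
wp 0.5157006106659514 0.35388170241723077 0.19 2.613 mm/row 38 deg/row 0.0
[[-0.069, 0.108, 0.08], [0.0, 0.0, 0.0], 1]
[[-0.069, 0.108, 0.08], [0.0, 0.0, 0.0], 1]
[[-0.069, 0.108, 0.08], [0.0, 0.0, 0.0], 1]
wp 0.5157006106659514 0.35388170241723077 0.168 2.613 mm/row 22 deg/row 0.0
[[0.0, -0.0, 0.088], [0.0, 0.0, 0.0], 1]
```

carry_out(targets=[[[0.012, 0.029, 0.089], [0, 0, -0.017], 1], [[0.011, 0.029, 0.089], [0, 0, -0.017], 1], [[0.009, 0.03, 0.089], [0, 0, -0.017], 1], [[0.008, 0.03, 0.089], [0, 0, -0.017], 1], [[-0.069, 0.108, 0.08], [0, 0, 0], 1], [[-0.069, 0.108, 0.08], [0, 0, 0], 1], [[-0.069, 0.108, 0.08], [0, 0, 0], 1], [[0, 0, 0], [0, 0, 0], 1]])

```text
clock: 4.92
position: [0.5174, 0.353, 0.1906]
tool_rot: [3.142, 0.001, 2.611]
force: [-1.4, -0.4, 0.4]
grip_width: 0.0857
```

```bash
python3 - <<'E'
from h import *
s=bot.observe();print(s['qpos'].round(3),s['position'],s['tool_rot'],s['force'])
f=grab('wrist');save(f,'pics/w3.png');np.save('w3.npy',f,allow_pickle=True)
E
```

```text
[-0.221  0.917 -0.736  1.697  0.79   0.85  -0.272] [0.51736746 0.35296416 0.19056543] [3.14155197e+00 8.84262356e-04 2.61094504e+00] [-1.42894139 -0.42475825  0.40308968]
```

View pics/w3.png

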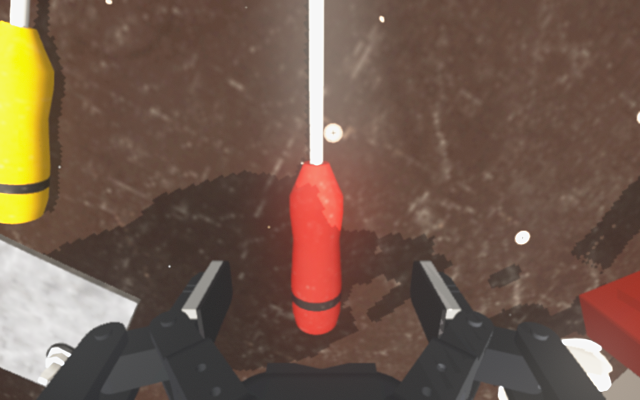

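Aligned: the handle is centred at u≈317, between the fingers, and the axis is vertical in the picture. I'll descend and grip.

carry_out(targets=[[[0, 0, 0.058], [0, 0, 0], 1], [[0, 0, 0], [0, 0, 0], 0.1], [[0, 0, 0], [0, 0, 0], 0.1], [[0, 0, 0], [0, 0, 0], 0.1], [[0, 0, 0], [0, 0, 0], 0.1], [[0, 0, 0], [0, 0, 0], 0]], force=50)

```text
clock: 5.72
position: [0.5152, 0.3544, 0.1767]
tool_rot: [3.141, 0.0, 2.616]
force: [-0.5, -1.2, 6.4]
grip_width: 0.0218
```

```bash
python3 - <<'E'
from h import *
s=bot.observe();print(s['position'],s['tool_rot'],s['force'],s['grip_width'])
f=np.load('w3.npy',allow_pickle=True).item()
print('front',cast(f,[(317,163),(317,333)],.0135))
print('grip to front should be 50mm')
plan([(.49,.34,.205,2.61,2),(.44,.27,.27,2.2,3)],0)
E
```

```text
[0.51518976 0.35442691 0.17669288] [3.14102753e+00 3.43852981e-04 2.61552919e+00] [-0.486089   -1.20998897  6.40139344] 0.0218135738992899
front [[0.47287921 0.37817518 0.0135    ]
 [0.55821129 0.32776675 0.0135    ]]
grip to front should be 50mm
wp 0.49 0.34 0.205 2.61 mm/row 20 deg/row 0.2
[[0.029, -0.05, -0.057], [0.0001, 0.0001, 0.0009], 0]
[[0.029, -0.05, -0.057], [0.0001, 0.0001, 0.0009], 0]
wp 0.44 0.27 0.27 2.2 mm/row 36 deg/row 7.8
[[0.01, -0.114, -0.087], [0.0, -0.0, 0.0435], 0]
[[-0.006, -0.115, -0.087], [0.0, -0.0, 0.0435], 0]
[[-0.021, -0.113, -0.087], [0.0, -0.0, 0.0435], 0]
```

```bash
python3 - <<'E'
from h import *
plan([(.515,.354,.20,2.613,1),(.42,.25,.26,2.3,4),(.42,.20,.28,1.3,7),(.45,.08,.28,.5,6),(.475,.0233,.28,.033,4)],0)
E
```

```text
wp 0.515 0.354 0.2 2.613 mm/row 23 deg/row 0.1
[[-0.0, -0.002, -0.093], [0.0002, 0.0001, 0.0008], 0]
wp 0.42 0.25 0.26 2.3 mm/row 38 deg/row 4.5
[[0.03, -0.138, -0.06], [0.0, -0.0, 0.0249], 0]
[[0.019, -0.14, -0.06], [0.0, -0.0, 0.0249], 0]
[[0.008, -0.141, -0.06], [0.0, -0.0, 0.0249], 0]
[[-0.003, -0.141, -0.06], [0.0, -0.0, 0.0249], 0]
wp 0.42 0.2 0.28 1.3 mm/row 8 deg/row 8.2
[[-0.021, -0.019, -0.011], [0.0, -0.0, 0.0455], 0]
[[-0.024, -0.016, -0.011], [0.0, -0.0, 0.0455], 0]
[[-0.026, -0.012, -0.011], [0.0, -0.0, 0.0455], 0]
[[-0.027, -0.008, -0.011], [0.0, -0.0, 0.0455], 0]
[[-0.028, -0.004, -0.011], [0.0, -0.0, 0.0455], 0]
[[-0.029, -0.0, -0.011], [0.0, -0.0, 0.0455], 0]
[[-0.028, 0.004, -0.011], [0.0, -0.0, 0.0455], 0]
wp 0.45 0.08 0.28 0.5 mm/row 21 deg/row 7.6
[[-0.072, 0.041, 0.0], [0.0, -0.0, 0.0424], 0]
[[-0.066, 0.05, 0.0], [0.0, -0.0, 0.0424], 0]
[[-0.058, 0.058, 0.0], [0.0, -0.0, 0.0424], 0]
[[-0.05, 0.065, 0.0], [0.0, -0.0, 0.0424], 0]
[[-0.041, 0.071, 0.0], [0.0, -0.0, 0.0424], 0]
[[-0.031, 0.076, 0.0], [0.0, -0.0, 0.0424], 0]
wp 0.475 0.0233 0.28 0.033 mm/row 15 deg/row 6.7
[[-0.005, 0.062, 0.0], [0.0, -0.0, 0.0372], 0]
[[0.002, 0.062, 0.0], [0.0, -0.0, 0.0372], 0]
[[0.009, 0.061, 0.0], [0.0, -0.0, 0.0372], 0]
[[0.016, 0.06, 0.0], [0.0, -0.0, 0.0372], 0]
```

carry_out(targets=[[[0, 0, -0.093], [0, 0, 0], 0], [[0.03, -0.138, -0.06], [0, 0, 0.025], 0], [[0.019, -0.14, -0.06], [0, 0, 0.025], 0], [[0.008, -0.14, -0.06], [0, 0, 0.025], 0], [[-0.003, -0.14, -0.06], [0, 0, 0.025], 0], [[-0.021, -0.019, -0.011], [0, 0, 0.045], 0], [[-0.024, -0.016, -0.011], [0, 0, 0.045], 0]])

```text
clock: 6.6
position: [0.4202, 0.2359, 0.2666]
tool_rot: [3.14, 0.0, 2.014]
force: [0.6, -0.2, -1.5]
grip_width: 0.022
```

```bash
python3 - <<'E'
from h import *
s=bot.observe();print(s['qpos'].round(3),s['position'],s['tool_rot'],s['force'],s['grip_width'])
E
```

```text
[-0.108  0.599 -0.7    2.058  0.605  0.694 -0.76 ] [0.42015051 0.23586487 0.2665919 ] [3.13983340e+00 4.35814467e-04 2.01399869e+00] [ 0.57637272 -0.15616991 -1.48199608] 0.021952016356106874
```

carry_out(targets=[[[-0.026, -0.012, -0.011], [0, 0, 0.045], 0], [[-0.027, -0.008, -0.011], [0, 0, 0.045], 0], [[-0.028, -0.004, -0.011], [0, 0, 0.045], 0], [[-0.029, 0, -0.011], [0, 0, 0.045], 0], [[-0.028, 0.004, -0.011], [0, 0, 0.045], 0], [[-0.072, 0.041, 0], [0, 0, 0.042], 0], [[-0.066, 0.05, 0], [0, 0, 0.042], 0]])

```text
clock: 7.48
position: [0.4315, 0.1603, 0.28]
tool_rot: [3.141, -0.001, 1.044]
force: [0.9, 0.2, -1.4]
grip_width: 0.0223
```

```bash
python3 - <<'E'
from h import *
s=bot.observe();print(s['qpos'].round(3),s['position'],s['tool_rot'],s['force'],s['grip_width'])
plan([(.45,.08,.28,.5,4),(.475,.0233,.28,.033,4)],0)
E
```

```text
[-0.115  0.497 -0.474  2.111  0.387  0.615 -1.386] [0.43151905 0.16032049 0.27996143] [ 3.14087786e+00 -1.18663017e-03  1.04433871e+00] [ 0.88669369  0.22395994 -1.4260336 ] 0.022316021098712648
wp 0.45 0.08 0.28 0.5 mm/row 21 deg/row 7.8
[[-0.06, 0.056, -0.0], [0.0, -0.0001, 0.0433], 0]
[[-0.052, 0.064, -0.0], [0.0, -0.0001, 0.0433], 0]
[[-0.043, 0.07, -0.0], [0.0, -0.0001, 0.0433], 0]
[[-0.033, 0.076, -0.0], [0.0, -0.0001, 0.0433], 0]
wp 0.475 0.0233 0.28 0.033 mm/row 15 deg/row 6.7
[[-0.005, 0.062, 0.0], [0.0, -0.0, 0.0372], 0]
[[0.002, 0.062, 0.0], [0.0, -0.0, 0.0372], 0]
[[0.009, 0.061, 0.0], [0.0, -0.0, 0.0372], 0]
[[0.016, 0.06, 0.0], [0.0, -0.0, 0.0372], 0]
```

Wrist joint is fine (q7 −1.39, elbow unwinding). I'll continue the turn.

carry_out(targets=[[[-0.06, 0.056, 0], [0, 0, 0.043], 0], [[-0.052, 0.064, 0], [0, 0, 0.043], 0], [[-0.043, 0.07, 0], [0, 0, 0.043], 0], [[-0.033, 0.076, 0], [0, 0, 0.043], 0], [[-0.005, 0.062, 0], [0, 0, 0.037], 0], [[0.002, 0.062, 0], [0, 0, 0.037], 0], [[0.009, 0.061, 0], [0, 0, 0.037], 0], [[0.016, 0.06, 0], [0, 0, 0.037], 0]])

```text
clock: 8.48
position: [0.4759, 0.0237, 0.2799]
tool_rot: [-3.141, -0.001, 0.039]
force: [-0.9, 0.2, -1.8]
grip_width: 0.022
```

carry_out(targets=[[[0, 0, 0], [0, 0, 0], 0], [[0, 0, 0], [0, 0, 0], 0]])

```text
clock: 8.72
position: [0.4755, 0.0244, 0.2793]
tool_rot: [-3.141, -0.001, 0.046]
force: [-0.2, 0.2, -1.3]
grip_width: 0.0222
```

```bash
python3 - <<'E'
from h import *
s=bot.observe();print(s['qpos'].round(3),s['position'],s['tool_rot'],s['force'],s['grip_width'])
f=grab('wrist');save(f,'pics/w4.png');np.save('w4.npy',f,allow_pickle=True)
p=blob(f,(125,100,40),(155,255,255),(0,0,640,400))
P=cast(f,p,.022)[:,:2];print(len(p),p.min(0),p.max(0),cv2.minAreaRect(P.astype(np.float32)*1000))
E
```

```text
[-0.016  0.489 -0.206  2.083  0.174  0.585 -1.869] [0.47552026 0.02444425 0.27925985] [-3.14088734e+00 -5.46200534e-04  4.55544181e-02] [-0.15394503  0.19601472 -1.25601836] 0.022202046078412946
1937 [348.   0.] [381. 122.] ((577.3960571289062, 2.1296186447143555), (75.74608612060547, 19.362340927124023), 1.698372721672058)
```

View pics/w4.png

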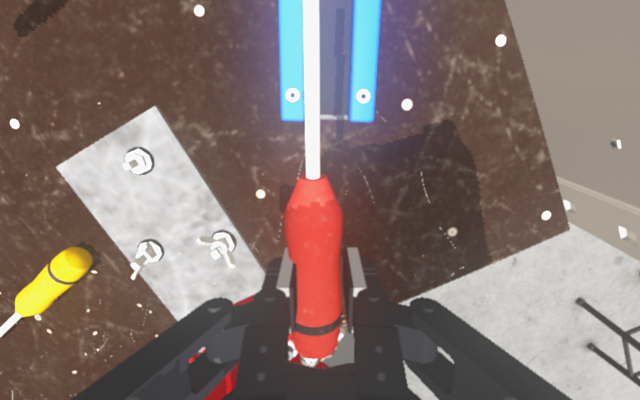

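The driver is held and its blade points into the rest. The blade is at u≈313, the rest walls at u 281–376, and the open end at v≈121. Now I'll measure the offset.

```bash
python3 - <<'E'
from h import *
f=np.load('w4.npy',allow_pickle=True).item()
h=cv2.cvtColor(f['pixels'],cv2.COLOR_RGB2HSV)
m=(h[...,0]>85)&(h[...,0]<125)&(h[...,1]>120)&(h[...,2]>170)
L,Rr,I,J=[],[],[],[]
for v in range(10,110,5):
    u=np.where(m[v,250:420])[0]+250
    g=np.diff(u);k=g.argmax();print(v,u[0],u[k],u[k+1],u[-1]) if v%25==10 else 0
    L.append((u[0]-.5,v));Rr.append((u[-1]+.5,v))
a=cast(f,L,.022)[:,:2];b=cast(f,Rr,.022)[:,:2]
def line(P): vx,vy,x,y=cv2.fitLine(P.astype(np.float32),cv2.DIST_HUBER,0,.001,.001).ravel();s=np.sign(vx);return np.array([x,y]),np.array([vx,vy])*s
for P in(a,b): print(line(P))
mid=line((a+b)/2);print('rest axis',mid,np.arctan2(mid[1][1],mid[1][0]),'width',np.linalg.norm(a-b,axis=1).mean())
W=(h[...,1]<60)&(h[...,2]>170)
B=[]
for v in range(10,170,5):
    u=np.where(W[v,295:335])[0]+295
    if len(u): B.append((u.mean(),v))
B=np.array(B);print(B[::8].round(1).tolist())
s=bot.observe()
for z in(.114,.118):
    P=cast(f,B,z)[:,:2];c,d=line(P);n=np.array([-mid[1][1],mid[1][0]])
    x0,d0=mid;g=np.array([c+d*((.475-c[0])/d[0]),c+d*((.614-c[0])/d[0])])
    print(z,'blade ang',np.arctan2(d[1],d[0]),'offset left of axis at x=.475,.614',(g-x0)@n,'front',cast(f,(313,180),z))
print('open end',cast(f,[(281,121.5),(376,121.5)],.022))
E
```

```text
10 278 282 352 380
35 279 282 351 379
60 279 302 350 377
85 280 302 349 376
(array([0.5776288 , 0.05807867], dtype=float32), array([0.999361  , 0.03574472], dtype=float32))
(array([ 0.57950205, -0.00728728], dtype=float32), array([0.99963486, 0.02702144], dtype=float32))
rest axis (array([0.5825876 , 0.02550573], dtype=float32), array([0.99947983, 0.03225009], dtype=float32)) 0.032255683 width 0.06539258529513561
[[311.0, 10.0], [311.0, 50.0], [308.5, 90.0], [312.0, 130.0]]
0.114 blade ang 0.04515479 offset left of axis at x=.475,.614 [0.0071085  0.00890326] front [[0.52214439 0.03094755 0.114     ]]
0.118 blade ang 0.045155168 offset left of axis at x=.475,.614 [0.00699265 0.00878746] front [[0.52327259 0.03089248 0.118     ]]
open end [[ 0.53740708  0.05612938  0.022     ]
 [ 0.54053631 -0.00997196  0.022     ]]
```

carry_out(targets=[[[0.012, 0.024, 0], [0, 0, 0.004], 0], [[0, 0, 0.09], [0, 0, 0], 0], [[0, 0, 0.09], [0, 0, 0], 0], [[0, 0, 0.07], [0, 0, 0], 0], [[0, 0, 0], [0, 0, 0], 0], [[0, 0, 0], [0, 0, 0], 0]])

```text
clock: 9.52
position: [0.4792, 0.0179, 0.2167]
tool_rot: [-3.141, -0.0, 0.03]
force: [0.2, 0.2, -1.7]
grip_width: 0.0222
```

```bash
python3 - <<'E'
from h import *
s=bot.observe();print(s['qpos'].round(3),s['position'],s['tool_rot'],s['force'],s['grip_width'])
f=grab('wrist');save(f,'pics/w5.png');np.save('w5.npy',f,allow_pickle=True)
E
```

```text
[-0.038  0.61  -0.162  2.103  0.217  0.444 -1.908] [0.47916656 0.01787439 0.2167445 ] [-3.14148533e+00 -3.88580081e-04  3.01823520e-02] [ 0.20215341  0.1692622  -1.65743939] 0.022210962403852078
```

View pics/w5.png

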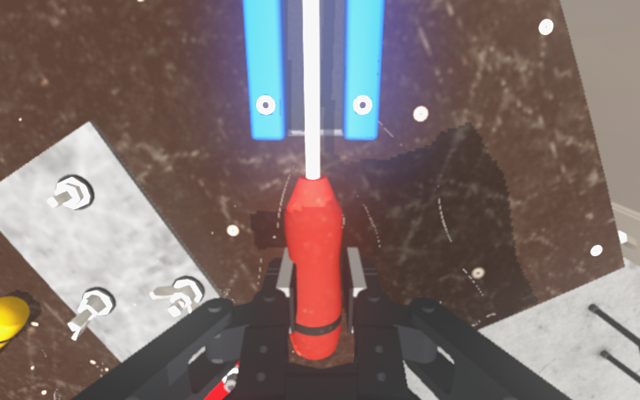

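The blade (u≈313) is now inside the channel (u 287–346), with the open end at v≈138 and the handle front at v≈178. Lowering.

carry_out(targets=[[[0, 0.002, 0.06], [0, 0, 0], 0], [[0, 0, 0.06], [0, 0, 0], 0], [[0, 0, 0.03], [0, 0, 0], 0], [[0, 0, 0], [0, 0, 0], 0], [[0, 0, 0], [0, 0, 0], 0]])

```text
clock: 10.2
position: [0.479, 0.0174, 0.1788]
tool_rot: [3.142, -0.0, 0.03]
force: [0.5, -0.1, 0.1]
grip_width: 0.0223
```

```bash
python3 - <<'E'
from h import *
s=bot.observe();print(s['qpos'].round(3),s['position'],s['tool_rot'],s['force'],s['moment'],s['grip_width'])
E
```

```text
[-0.06   0.686 -0.132  2.111  0.24   0.359 -1.928] [0.47904487 0.01738751 0.17882688] [ 3.14158991e+00 -9.44340648e-05  3.00451457e-02] [ 0.4682494  -0.08172957  0.07785511] [ 0.03413885  0.03231678 -0.02795531] 0.022338817690952993
```

carry_out(targets=[[[0, 0, 0.006], [0, 0, 0], 0], [[0, 0, 0], [0, 0, 0], 0], [[0, 0, 0], [0, 0, 0], 0.35], [[0, 0, 0], [0, 0, 0], 0.5], [[0, 0, 0], [0, 0, 0], 0.5]])

```text
clock: 10.82
position: [0.479, 0.0174, 0.1772]
tool_rot: [-3.142, -0.0, 0.03]
force: [0.4, 0.0, 0.5]
grip_width: 0.0425
```

carry_out(targets=[[[0, 0, -0.06], [0, 0, 0], 0.5], [[0, 0, -0.1], [0, 0, 0], 0.5], [[0, 0, -0.15], [0, 0, 0], 0.5], [[0, 0, -0.15], [0, 0, 0], 0.5], [[0, 0, 0], [0, 0, 0], 0.5], [[0, 0, 0], [0, 0, 0], 0.5]])

```text
clock: 11.58
position: [0.4788, 0.0172, 0.2926]
tool_rot: [3.142, -0.0, 0.03]
force: [-0.0, 0.1, -0.7]
grip_width: 0.0431
```

```bash
python3 - <<'E'
from h import *
s=bot.observe();print(s['position'],s['tool_rot'],s['force'],s['grip_width'])
f=grab('wrist');save(f,'pics/w6.png');np.save('w6.npy',f,allow_pickle=True)
E
```

```text
[0.47878244 0.01724939 0.29259335] [ 3.14153792e+00 -4.76221504e-04  2.99121064e-02] [-0.00547946  0.06524548 -0.6622126 ] 0.04309817595091134
```

View pics/w6.png

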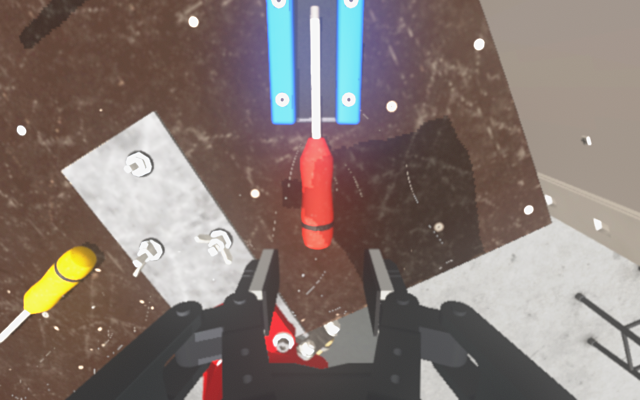

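The driver is laid: tip (315,7), channel mouth v≈122, handle front v≈138, so nearly 90% of the blade is inside. It is centred in the channel and straight, and the gripper is clear. Handing in.

```bash
python3 -c "
from h import *
print(job.job_done())"
```

```text
the job is handed in; nothing more can be done
None
```

I gripped the red screwdriver by its handle, backed out from under the shelf, turned it end for end and laid its blade in the channel of the blue rest. I handed the job in at about 11.7 s of robot time, and no verdict was reported.

**Final wrist picture:** about 88% of the blade is in the channel, centred to within about 1 mm. The red handle lies on the worktop, straight out of the open end.

**Robot clear:** the gripper is open and about 0.11 m above the handle, with no contact force showing.

**Yellow screwdriver:** nothing touched it on the way. The last picture shows its handle in the same place beside the plate as before the lowering, but I did not measure its position again.

**Disagreement:** before lowering, the blade's sideways position from the wrist camera differed by about 4 mm from the arm's own pose. I corrected using the camera's view of the blade relative to the rest, and the last two pictures bore that out.

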